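Pile two plates in the bench press, release its catch and hold the lever

ROBOT

A 6-joint arm with a two-finger parallel gripper is mounted at the origin on a cart in front of the work surface, level with it; the furniture and walls round the work are solid. World frame = base frame: x ahead of the robot, y to its left, z up, the work surface at z = 0. Lengths are in m, angles in rad, forces in N, time in s.
With the tool pointing down it reaches from about 0.25 to 0.775 m from the base axis. Payload 4 kg.
Tool frame: the origin (TCP) lies at the very end of the fingers, on their centre line; the grasp point (between the pads) lies 19 mm behind it (manip.tcp_to_grasp is the distance from the TCP to the grasp point, in m); z points along the fingers, y is the line along which they close (so a half turn about z gives the same grasp; the last joint's range is limited). The gripper opens to 85 mm and grips with 20 to 120 N. Pads are 22 mm wide; open, the fingers measure 114 mm over their backs; the gripper's body (76 mm by 85 mm) begins 54 mm behind the grasp point. The pads swing forward as they close: fully open they stand 13 mm farther back than shut.
Start: joints at [1.204, 0.087, 1.371, -0, 1.684, -0.103], TCP at [0.143, 0.531, 0.211] pointing down, gripper open.
Joint ranges: [-3.1, 3.1], [-0.76, 2.03], [0.27, 2.55], [-1.08, 4.22], [0.17, 2.65], [-2.57, 2.57]. Speed limits (rad/s): [2.79, 2.79, 3.14, 3.14, 3.14, 3.14].

INTERFACE

Orientations are given as a unit quaternion [w, x, y, z].
In Python, from workcell import manip gives the robot as it stands.
- The arm moves only by the tool send_rows, never from a script. Its argument "commands" is a list of rows, each an object with "xyz": the shift along the world's x, y, z in mm, a list of three; "delta_rot": the turn, a rotation vector about the world's x, y, z in degrees, a list of three; "grip": the gripper's target within -1 to 1 (fully open at 1, half-way at 0, shut at -1). A call has 1 to 10 rows; each row shifts and turns the commanded pose from where the row before left it; what a row does not reach is not made up. A row lasts 1/8 s, in which the tool goes at most 62.5 mm and 10.7 degrees, less where a joint would pass 70% of its speed; a pose out of reach is approached as far as the arm can. A call is refused whole if a number of a shift passes 62.5 or a number of a turn 10.7, either way. A call with a gripper value outside its range is refused whole. The fingers move at their own pace and stop on an object; "newtons" is the grip in N (left out, the last holds). Time passes only in rows, so rows that do not move let the fingers close. It gives the time, the measured TCP pose, the force, the opening and the grip force at its end, in the units of the state.
- manip.state(): the state, without advancing time (a new reading comes with each control period).
- manip.grab_frame(name): name is "side" or "top" or "wrist"; returns the picture (400x640x3 uint8, red, green, blue); there is no depth.
- manip.get_calibration(name): a dict with "fx", "fy", "cx", "cy" (pixels), "rvec" (rotation vector, rad) and "tvec" (3), from world to camera coordinates, as OpenCV has them. Camera axes: x right, y down, z forward; pixel columns grow to the right and rows downward; lengths in m; the calibration is good to about 2 mm. The wrist camera is an equidistant fisheye: a pixel r from the principal point sees the ray r / f radians off the axis. A picture is of the moment at which its call begins: read the wrist's pose just before it. get_calibration takes no time and is no camera call; for the wrist camera it gives the pose at the moment of the call.
- manip.hand_in(): hands the job in; it is judged then, once.
The state is a dict: "t": time; "qpos": joint angles; "dq": joint speeds; "joint_efforts": joint torques, N m; "tcp_pos": TCP position; "eef_rot": TCP orientation; "wrist_force": force on the tool from outside, world axes, zero at the start; "torque": the same for the moment, N m; "gripper_width": finger opening in m; "finger_force": force on a finger pad.
Only numpy, scipy, OpenCV 4.12 (cv2) and the standard library are available. Lean on these libraries where they do the work, as an engineer would, in place of code of your own. Each camera call takes 0.05 s, during which the arm holds its last target. There are 200 camera calls.

TASK

Load the small lever press: lay the thick metal plate flat and square on the press's pad, then the thin plate flat and square on the thick one, all edges flush. Only then flip the press's safety catch over (away from the lever's side, towards the pad) and pull the lever all the way towards you to its stop, so that the foot presses on the pile. Finish while still holding the lever there, and leave the other things on the bench alone.

Things in the scene. Friction and masses are not known exactly. Their poses are not given: they have to be found in the camera images.
- thick_plate: loose aluminium plate 84 x 50 x 18 mm, 0.2 kg, lying on the bench left of the press; origin at the centre of its underside, x along the 84 mm side, y along the 50 mm side, z up
- thin_plate: loose aluminium plate 84 x 50 x 12 mm, 0.135 kg, also on the bench left of the press; origin and axes as for the thick plate
- press: the lever press, a grey device 205 (x) x 185 (y) mm fixed to the bench; x away from the robot, y to the left, z up, turned a little with the press: all offsets below are in these axes. Origin on the bench, 30 mm behind and 50 mm right of the pad's centre. Its foot plate is 14 mm high; the lever housing, 70 mm high, begins 82 mm right of the pad centre
- pad_top (a point): centre of the top of the press's fixed dark pad, 22 mm above the bench; axes as the press. The pad has the plates' outline, 84 (x) x 50 (y) mm; the plates belong with their 84 mm side along x, either way round. The space above is free: the presser arm stands upright behind it, over 110 mm behind the pad centre, up to 190 mm high
- catch (a joint): safety catch, rad: about 0 as found = guarding (paddle leans 0.6 rad to the right, a pawl on its shaft stands before the lever and stops it after about 0.1 rad), 1.2 = flipped fully clear (leans 0.6 rad to the left, towards the pad) at its stop. Stays where it is left; about 1 N at the tip turns it
- catch_hinge (a point): point on the catch's shaft below the middle of the paddle, 82 mm above the bench; the shaft runs along the press's x axis. The paddle stands 52 mm out from this point, is 26 mm wide along x and 6 to 10 mm thick, black, at the front of the lever housing
- catch_tip (a point): point on the paddle 47 mm from the shaft, centre of its thickened round edge (10 mm thick); moves with the catch
- lever (a joint): press lever, rad: 0 as found = leaning back by 0.55 rad from upright, 1.1 = pulled forward to its stop, leaning 0.55 rad towards the robot. A spring drives it back when let go (2 to 4 N at the grip); in the last 0.07 rad the foot meets a complete pile of both plates and the pull rises to about 12 N
- lever_hinge (a point): point on the lever's hinge axis (the press's y axis) at the foot of its stem, 42 mm above the bench
- lever_grip: black round grip sleeve of the lever, 14 mm thick, turning freely on its pin, parallel to the press's y axis, right of the stem's top; origin on its axis, 35 mm right of the stem, 120 mm from the hinge axis; free for 25 mm to either side. At lever value q it lies 120 sin(0.55 - q) mm in x and 120 cos(0.55 - q) mm in z from the hinge: 144 mm above the bench at both ends of the swing
- press_foot: round black foot 28 mm across under the end of the presser arm; the arm is geared to the lever and swings from upright down over the pad as the lever is pulled. Sprung: presses a complete pile with about 6 N at the lever's stop, and does not reach a single plate. Origin at the centre of its underside
- eraser: white eraser, 24 x 43 x 22 mm, bystander behind the plates
- marker_1: marker pen, 135 mm long, bystander behind the plates to the left
- septa_tin: round white tin, 56 mm across and 32 mm high, bystander left of the plates
- sample_vial_2: white-capped vial, 28 mm across and 95 mm high, bystander at the far left
- dropper_bottle: dropper bottle, 33 mm across and 102 mm high, bystander at the far left
- hex_key: dark hex key, 33 x 90 x 5 mm, bystander at the right front
- sample_vial_3: vial with a cap, 28 mm across and 95 mm high, bystander behind the press

How it is judged:
On the way, in this order (a step that is already met when the one before it is completed fails the run):
1. the thick plate lies flat and square on the pad (distance between thick_plate and pad_top below 0.008 m and angle between the x axis of thick_plate and the x axis of pad_top, either way round below 0.12 rad and angle between thick_plate's own z axis and vertical below 0.06 rad and contact force between the fingers and thick_plate below 0.1 N), for 0.2 s.
2. the thin plate lies flat and square on the thick one, let go, with the catch still guarding (horizontal distance between thin_plate and thick_plate below 0.007 m and z of thin_plate in the frame of thick_plate between 0.016 and 0.02 m and angle between the x axis of thin_plate and the x axis of thick_plate, either way round below 0.12 rad and contact force between the fingers and thin_plate below 0.1 N and value of joint catch below 0.5 rad), for 0.2 s.
3. the catch is flipped clear while the lever is still back (value of joint catch above 0.95 rad and value of joint lever below 0.2 rad), for 0.2 s.
At the end, for the whole second after the job is handed in: The fingers hold the lever's grip (over 1.5 N) with the lever beyond 1.05 rad of 1.1 and the catch flipped beyond 0.95 rad; the foot presses the thin plate with over 2 N; the thick plate lies within 8 mm and 0.12 rad of the pad, the thin plate on it within 7 mm and 0.12 rad (value of joint lever above 1.05 rad and value of joint catch above 0.95 rad and contact force between the fingers and lever_grip above 1.5 N and contact force between press_foot and thin_plate above 2 N and distance between thick_plate and pad_top below 0.008 m and angle between the x axis of thick_plate and the x axis of pad_top, either way round below 0.12 rad and horizontal distance between thin_plate and thick_plate below 0.007 m and z of thin_plate in the frame of thick_plate between 0.016 and 0.02 m and angle between the x axis of thin_plate and the x axis of thick_plate, either way round below 0.12 rad); the arm keeps its last pose, push and grip.
It fails at once if the lever is forced past the guarding catch (value of joint lever above 0.25 rad and value of joint catch below 0.6 rad).
It fails at once if another thing on the bench is pushed more than 3 cm away (distance of any of eraser, marker_1, septa_tin, sample_vial_2, dropper_bottle, hex_key, sample_vial_3 from where it was at the start of the episode above 0.03 m).
It fails at once if an upright bystander is tipped over (angle between any of sample_vial_2, dropper_bottle, sample_vial_3's own z axis and vertical above 0.6 rad).
It also fails if it takes over 72 s, if anything falls off the work surface, if the arm or the gripper's body presses on something with over 40 N, if the wrist force passes 120 N, or if a joint passes its speed limit or range.

## Working session

There is one attempt and no reset: what is moved stays moved. The work goes in short steps, Python scripts to look and compute and a tool call to move; the robot and the scene stay as the last step left them, time stands still between calls to the robot, and variables do not carry over. Pictures are saved under pics/ and viewed, at most 10 in all, crops included, and the job is handed in when it is done.

Besides the shell and the picture viewer there is one more tool, called as name([rows], argument=value, ...), one row to a line, values as JSON. send_rows: Moves the arm, as the interface text tells. Its arguments: {"type":"object","properties":{"commands":{"type":"array","items":{"type":"object","properties":{"xyz":{"type":"array","items":{"type":"number"}},"delta_rot":{"type":"array","items":{"type":"number"}},"grip":{"type":"number"}}}},"newtons":{"type":"number"}},"required":["commands"]}

```bash
mkdir -p pics; cat > h.py <<'E'
import numpy as np, cv2
from workcell import manip
def ray(name,uv,c=None):
    c=c or manip.get_calibration(name); R=cv2.Rodrigues(np.array(c['rvec'],float))[0]; t=np.array(c['tvec'],float)
    a=np.array([(uv[0]-c['cx'])/c['fx'],(uv[1]-c['cy'])/c['fy']])
    if name=='wrist':
        r=np.linalg.norm(a); d=np.array([*(a/max(r,1e-9)*np.sin(r)),np.cos(r)])
    else: d=np.array([*a,1.])
    return -R.T@t, R.T@d
def onz(name,uv,z,c=None):
    o,d=ray(name,uv,c); return o+d*(z-o[2])/d[2]
def proj(name,p,c=None):
    c=c or manip.get_calibration(name); R=cv2.Rodrigues(np.array(c['rvec'],float))[0]; q=R@np.array(p)+np.array(c['tvec'])
    if name=='wrist':
        th=np.arctan2(np.hypot(q[0],q[1]),q[2]); k=th/max(np.hypot(q[0],q[1]),1e-9); return np.array([c['fx']*q[0]*k+c['cx'],c['fy']*q[1]*k+c['cy']])
    return np.array([c['fx']*q[0]/q[2]+c['cx'],c['fy']*q[1]/q[2]+c['cy']])
def save(name,fn,crop=None,s=1):
    im=manip.grab_frame(name)
    cv2.imwrite('pics/raw_'+fn,im[...,::-1])
    if crop: x0,y0,x1,y1=crop; im=im[y0:y1,x0:x1]
    im=cv2.resize(im,None,fx=s,fy=s,interpolation=cv2.INTER_CUBIC)
    cv2.imwrite('pics/'+fn,im[...,::-1])
E
python3 - <<'E'
from h import *
for n in ['top','side']:
    save(n,n+'0.png',None,1.25); c=manip.get_calibration(n); o,d=ray(n,(320,200)); print(n,c['fx'],o,d)
print(manip.state())
E
```

```text
top 392.0886446758039 [ 0.32840134 -0.03345243  1.54624451] [ 0.16978697 -0.01454598 -0.98542027]
side 481.0363155842006 [ 0.02978632 -0.67870139  1.39865408] [ 0.35201194  0.43753429 -0.82743831]
{'t': 0.1, 'qpos': array([ 1.20388711e+00,  8.79336316e-02,  1.37212812e+00,  1.36449128e-05,
        1.68359003e+00, -1.03125261e-01]), 'dq': array([-3.96774344e-04, -3.87079811e-06, -4.54858840e-03, -2.07435849e-04,
        1.99828995e-03, -1.18720587e-03]), 'joint_efforts': array([ 2.02924435e-03, -3.53014827e+01, -3.14218712e+01, -1.22166866e-04,
        7.93785701e-03,  6.09333767e-06]), 'tcp_pos': array([0.14324116, 0.53051233, 0.20951481]), 'eef_rot': array([-2.46337750e-04,  1.31509099e-01,  9.91314429e-01, -9.99683777e-04]), 'wrist_force': array([-0.89122486, -0.23947013,  0.70860341]), 'torque': array([0.00707214, 0.05415108, 0.01806965]), 'finger_force': 0.0, 'gripper_width': 0.08555189972005633}
```

View pics/top0.png

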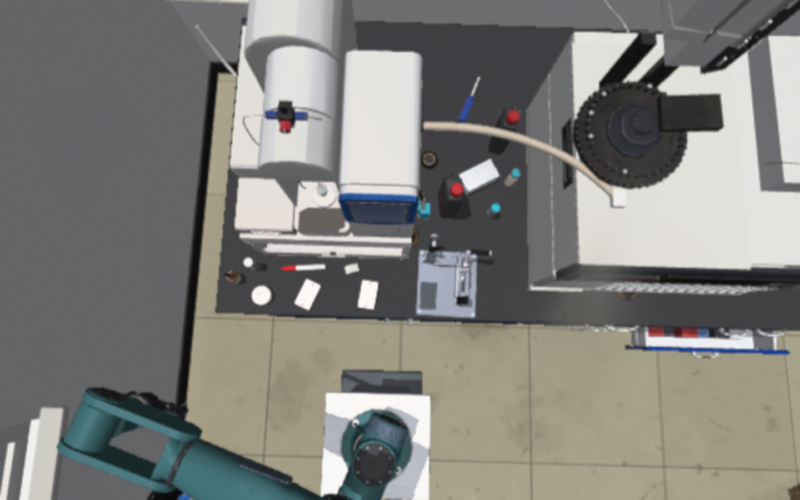

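View pics/side0.png

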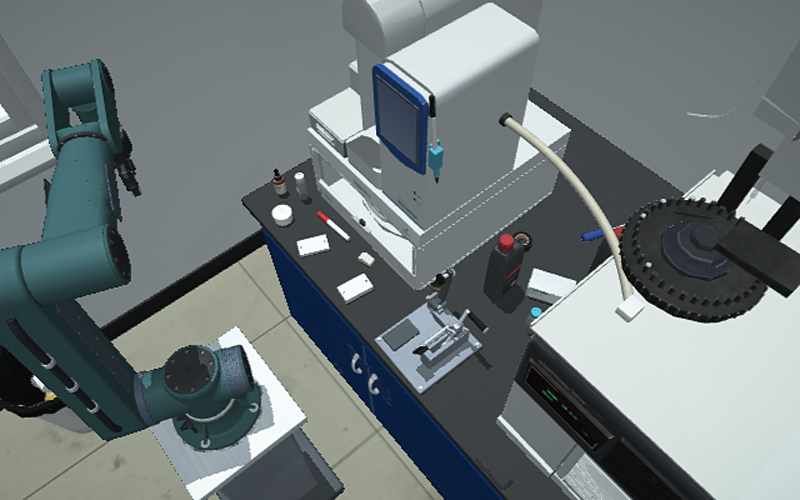

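The top view shows two white plates at about (307,294) and (368,294), the pad at (428,294) and the lever housing at (463,278). The side view shows the same things from the right. I'll enlarge both.

```bash
python3 - <<'E'
import cv2,numpy as np
a=cv2.imread('pics/raw_top0.png')[190:258,230:400]; b=cv2.imread('pics/raw_side0.png')[185:320,230:400]
a=cv2.resize(a,None,fx=4.7,fy=4.7,interpolation=cv2.INTER_CUBIC);b=cv2.resize(b,None,fx=4.4,fy=4.4,interpolation=cv2.INTER_CUBIC)
cv2.imwrite('pics/a.png',a);cv2.imwrite('pics/b.png',b)
E
```

```text
(no output)
```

View pics/a.png

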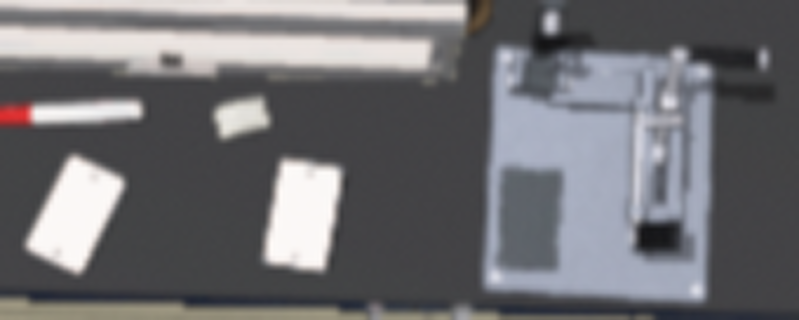

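View pics/b.png

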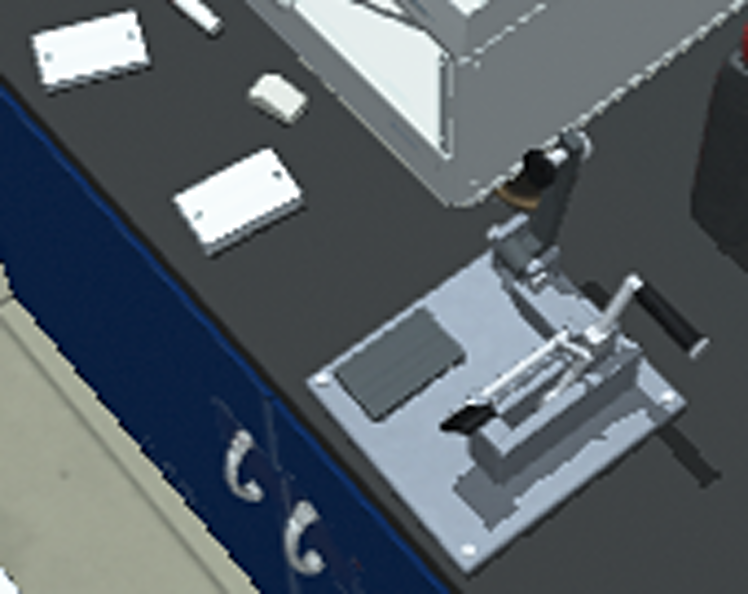

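Of the two plates, the one next to the press shows a tall side face, so it is the thick one. The far-left one is the thin plate. Next I'll convert the corners to positions.

```bash
python3 - <<'E'
from h import *
def f(n,P,z,off,s):
    Q=np.array([onz(n,(off[0]+(u+.5)/s-.5,off[1]+(v+.5)/s-.5),z)[:2] for u,v in P]); c=Q.mean(0)
    e=Q[0]-Q[3]+Q[1]-Q[2]; w=Q[1]-Q[0]
    print(n,c.round(4),'yaw',np.degrees(np.arctan2(e[1],e[0])).round(1),'len',np.linalg.norm(e)/2,np.linalg.norm(w), )
A=((230,190),4.7);B=((230,185),4.4)
f('top',[(282,160),(342,168),(325,270),(264,262)],.018,*A)
f('top',[(76,155),(124,182),(80,273),(27,246)],.012,*A)
f('top',[(502,168),(562,170),(556,270),(500,268)],.022,*A)
f('top',[(497,47),(714,65),(705,300),(486,288)],.014,*A)
f('side',[(270,149),(303,193),(209,243),(175,199)],.018,*B)
f('side',[(137,11),(150,59),(47,82),(33,40)],.012,*B)
f('side',[(425,308),(465,355),(378,419),(334,373)],.022,*B)
f('side',[(493,252),(687,406),(465,574),(307,381)],.014,*B)
c=manip.get_calibration('wrist');print(c, ray('wrist',(c['cx'],c['cy'])))
E
```

```text
top [0.4492 0.0408] yaw -7.5 len 0.08556545793644796 0.05040562564709192
top [0.4447 0.229 ] yaw -24.0 len 0.08385145028896676 0.04644367387829506
top [ 0.4512 -0.1469] yaw -1.2 len 0.08273848628043448 0.049891643886587914
top [ 0.4912 -0.2057] yaw -1.7 len 0.19972566415010168 0.18374079219053235
side [0.4506 0.0392] yaw -8.0 len 0.08232101485230371 0.047517863003455674
side [0.446  0.2276] yaw -23.0 len 0.08448367486220819 0.04905365101492949
side [ 0.4526 -0.149 ] yaw -1.5 len 0.08164487557759344 0.047609150655757104
side [ 0.4842 -0.208 ] yaw -2.3 len 0.18719055422518005 0.18460408970268546
{'fx': 309.70691628693146, 'fy': 309.70691628693146, 'cx': 321.91136091706903, 'cy': 200.89080222286807, 'rvec': array([-2.28495899, -1.75015273, -0.27728524]), 'tvec': array([-0.54934831, -0.0405707 ,  0.3796466 ])} (array([0.06689004, 0.55117734, 0.37321622]), array([ 0.29898228, -0.08127092, -0.95079158]))
```

send_rows([
  {"xyz": [20,-40,0],"delta_rot": [0,0,1],"grip": 1},
  {"xyz": [30,-47,0],"delta_rot": [0,0,1]},
  {"xyz": [30,-47,0],"delta_rot": [0,0,1]},
  {"xyz": [30,-47,0],"delta_rot": [0,0,1]},
  {"xyz": [30,-47,0],"delta_rot": [0,0,1]},
  {"xyz": [30,-47,0],"delta_rot": [0,0,1]},
  {"xyz": [30,-47,0],"delta_rot": [0,0,1]},
  {"xyz": [30,-47,0],"delta_rot": [0,0,0.4]},
  {"xyz": [30,-47,0]},
  {"xyz": [30,-47,0]},
])

```text
invalid input
```

send_rows([
  {"xyz": [17,-27,-30]},
  {"xyz": [0,0,-20]},
  {"xyz": [0,0,0]},
])

```text
invalid input
```

```bash
cat > w.py <<'E'
from h import *
import json,sys
def wrist(fn):
    c=manip.get_calibration('wrist'); save('wrist',fn,None,1.25)
    json.dump({k:np.array(v).tolist() for k,v in c.items()},open('pics/'+fn+'.json','w'))
    s=manip.state(); q=s['eef_rot']; from scipy.spatial.transform import Rotation as R
    M=R.from_quat([q[1],q[2],q[3],q[0]]).as_matrix()
    print(s['t'],s['tcp_pos'].round(4),'yaw',np.degrees(np.arctan2(-M[0,1],M[1,1])).round(2)+0,'z',M[:,2].round(3),s['wrist_force'].round(1),s['gripper_width'],'q6',s['qpos'][5])
def load(fn): return json.load(open('pics/'+fn+'.json'))
if __name__=='__main__': wrist(sys.argv[1])
E
python3 w.py w1.png
```

```text
0.15 [0.1433 0.5306 0.2097] yaw -15.12 z [-0.001 -0.002 -1.   ] [-0.1 -0.1 -0.2] 0.08543642911866672 q6 -0.10310440597904551
```

View pics/w1.png

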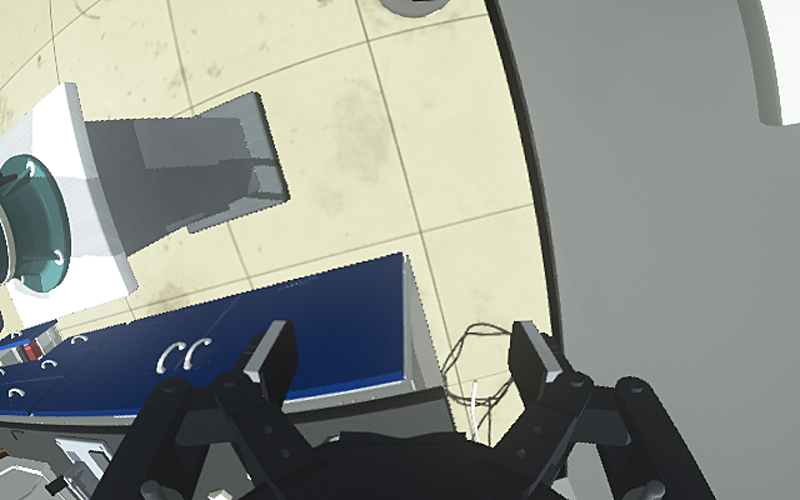

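The arm did not move because the rows need every field. The wrist view shows only the floor, the cart and the open fingers at the lower centre. I'll resend with full rows.

send_rows([
  {"xyz": [20,-40,0],"delta_rot": [0,0,1],"grip": 1},
  {"xyz": [30,-47,0],"delta_rot": [0,0,1],"grip": 1},
  {"xyz": [30,-47,0],"delta_rot": [0,0,1],"grip": 1},
  {"xyz": [30,-47,0],"delta_rot": [0,0,1],"grip": 1},
  {"xyz": [30,-47,0],"delta_rot": [0,0,1],"grip": 1},
  {"xyz": [30,-47,0],"delta_rot": [0,0,1],"grip": 1},
  {"xyz": [30,-47,0],"delta_rot": [0,0,1],"grip": 1},
  {"xyz": [30,-47,0],"delta_rot": [0,0,0.4],"grip": 1},
  {"xyz": [30,-47,0],"delta_rot": [0,0,0],"grip": 1},
  {"xyz": [30,-47,0],"delta_rot": [0,0,0],"grip": 1},
], newtons=40)

```text
t: 1.4
tcp_pos: [0.434, 0.0663, 0.2105]
eef_rot: [0.0, 0.067, 0.998, 0.0]
wrist_force: [0.4, 1.1, 0.8]
gripper_width: 0.0856
finger_force: 0.0
```

send_rows([
  {"xyz": [17,-27,-30],"delta_rot": [0,0,0],"grip": 1},
  {"xyz": [0,0,-40],"delta_rot": [0,0,0],"grip": 1},
  {"xyz": [0,0,0],"delta_rot": [0,0,0],"grip": 1},
  {"xyz": [0,0,0],"delta_rot": [0,0,0],"grip": 1},
])

```text
t: 1.9
tcp_pos: [0.4509, 0.0412, 0.1419]
eef_rot: [0.001, 0.067, 0.998, 0.0]
wrist_force: [-0.7, 0.3, 0.4]
gripper_width: 0.0856
finger_force: 0.0
```

```bash
python3 w.py w2.png
```

```text
1.95 [0.4514 0.0413 0.1427] yaw -7.66 z [ 0.003 -0.    -1.   ] [1.1 0.4 0.1] 0.08514587525533843 q6 -1.4709732060250094
```

View pics/w2.png

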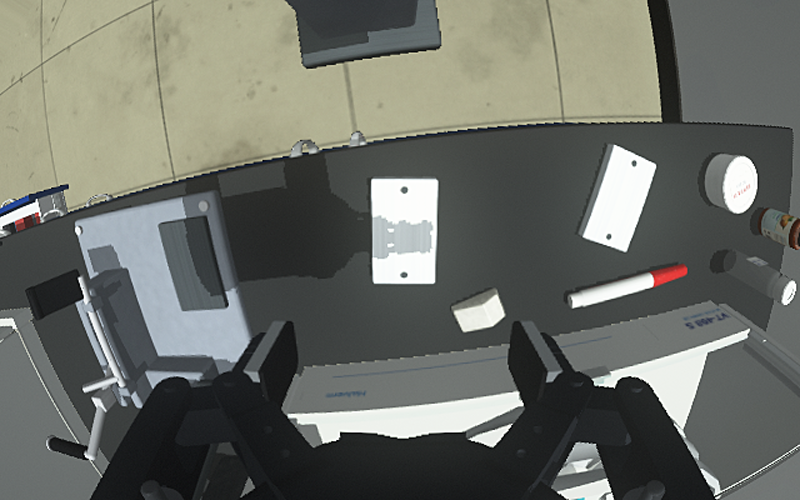

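The wrist view shows the thick plate at (404,231) and squarely aligned with the fingers. The thin plate is at (617,198) and the pad at (193,263). The catch paddle is near (55,295) and the lever grip near (68,447).

```bash
python3 - <<'E'
from w import *
c=load('w2.png')
def f(P,z):
    Q=np.array([onz('wrist',((u+.5)/1.25-.5,(v+.5)/1.25-.5),z,c)[:2] for u,v in P])
    e=Q[0]-Q[3]+Q[1]-Q[2]; g=Q[3]-Q[0]+Q[2]-Q[1]; w=Q[1]-Q[0]
    print(Q.mean(0).round(4),'yaw',np.degrees(np.arctan2(g[1],g[0])).round(1),np.linalg.norm(e)/2,np.linalg.norm(w))
f([(371,178),(438,178),(436,284),(371,284)],.018)
f([(613,144),(656,164),(630,251),(584,232)],.012)
f([(161,223),(209,217),(228,305),(176,310)],.022)
E
python3 -c "
import cv2
a=cv2.imread('pics/raw_w2.png')
x=cv2.resize(a[130:300,50:200],None,fx=3,fy=3,interpolation=2);y=cv2.resize(a[90:240,440:560],None,fx=3,fy=3,interpolation=2)
import numpy as np
o=np.zeros((510,810,3),'uint8');o[:,:450]=x;o[:450,450:]=y;cv2.imwrite('pics/c.png',o[:,:800])"
```

```text
[0.4512 0.0425] yaw -8.1 0.08535453274198146 0.04998324752267386
[0.4455 0.2331] yaw -21.1 0.08061064352969062 0.05006335733763696
[ 0.4528 -0.1434] yaw -6.5 0.08122154770041107 0.05103509410596555
```

View pics/c.png

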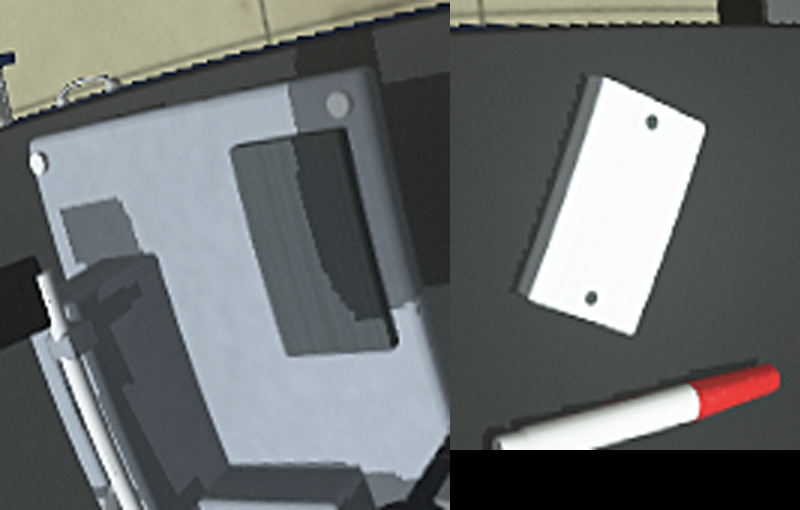

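```bash
python3 - <<'E'
from w import *
c=load('w2.png')
def f(P,z,ox,oy):
    Q=np.array([onz('wrist',(ox+(u+.5)/3-.5,oy+(v+.5)/3-.5),z,c)[:2] for u,v in P])
    g=Q[3]-Q[0]+Q[2]-Q[1]; e=Q[1]-Q[0]+Q[2]-Q[3]
    a=lambda v:np.degrees(np.arctan2(v[1],v[0])).round(1)
    print(Q.mean(0).round(4),'yaw',a(g),a(e)-90,np.linalg.norm(g)/2,np.linalg.norm(e)/2)
f([(230,148),(343,129),(387,347),(289,356)],.022,50,130)
f([(603-450,77),(706-450,127),(633-450,335),(529-450,298)],.012,440,90)
E
```

```text
[ 0.453  -0.1445] yaw -3.1 -0.7999999999999972 0.08265845397473989 0.04857604610603303
[0.4468 0.2319] yaw -22.9 -23.5 0.08307272597136624 0.05028156085374477
```

send_rows([
  {"xyz": [0,0,-40],"delta_rot": [0,0,0],"grip": 1},
  {"xyz": [0,0,-40],"delta_rot": [0,0,0],"grip": 1},
  {"xyz": [0,0,-30],"delta_rot": [0,0,0],"grip": 1},
  {"xyz": [0,0,-20],"delta_rot": [0,0,0],"grip": 1},
  {"xyz": [0,0,-9],"delta_rot": [0,0,0],"grip": 1},
  {"xyz": [0,0,0],"delta_rot": [0,0,0],"grip": 1},
  {"xyz": [0,0,0],"delta_rot": [0,0,0],"grip": 1},
])

```text
t: 2.82
tcp_pos: [0.4518, 0.0411, 0.0032]
eef_rot: [0.002, 0.067, 0.998, 0.0]
wrist_force: [-0.1, 0.1, 0.6]
gripper_width: 0.0852
finger_force: 0.0
```

send_rows([
  {"xyz": [0,0,0],"delta_rot": [0,0,0],"grip": -0.1},
  {"xyz": [0,0,0],"delta_rot": [0,0,0],"grip": -0.1},
  {"xyz": [0,0,0],"delta_rot": [0,0,0],"grip": -0.1},
  {"xyz": [0,0,0],"delta_rot": [0,0,0],"grip": -0.1},
  {"xyz": [0,0,0],"delta_rot": [0,0,0],"grip": -0.1},
  {"xyz": [0,0,0],"delta_rot": [0,0,0],"grip": -0.1},
], newtons=40)

```text
t: 3.58
tcp_pos: [0.4504, 0.041, 0.0016]
eef_rot: [-0.0, 0.067, 0.998, 0.0]
wrist_force: [0.3, -0.4, 0.8]
gripper_width: 0.0382
finger_force: 0.0
```

The fingers closed past 50 mm with no force, so I need a look.

```bash
python3 - <<'E'
from w import *
wrist('w3.png'); save('side','s3.png')
a=cv2.imread('pics/raw_w3.png')[80:400,160:480]; b=cv2.imread('pics/raw_s3.png')[160:280,200:360]
o=np.zeros((450,800,3),'uint8'); o[:400,:400]=cv2.resize(a,(400,400)); o[:300,400:]=cv2.resize(b,(400,300),interpolation=2)
cv2.imwrite('pics/d.png',o)
E
```

```text
3.625 [0.4504 0.041  0.0016] yaw -7.71 z [-0.  0. -1.] [-0.1  0.7  1. ] 0.038513921595113416 q6 -1.470954194070775
```

View pics/d.png

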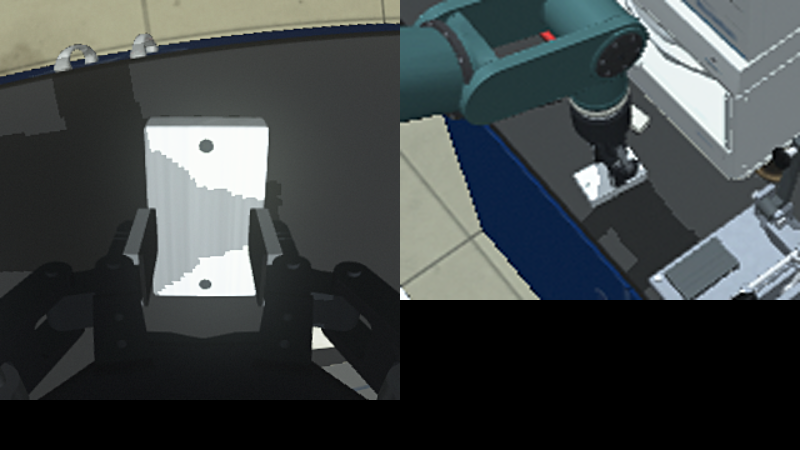

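The plate is still in place. The pads appear to sit inside its edges at (155,250) and (250,250) in the left half. I'll project expected fingertip points to see how high the tips really are.

```bash
python3 - <<'E'
from w import *
for fn,tp,yaw,w in [('w3.png',[.4504,.041,.0016],-7.71,.0385),('w2.png',[.4514,.0413,.1427],-7.66,.0851)]:
    c=load(fn); y=np.radians(yaw); ux=np.array([np.cos(y),np.sin(y),0]); uy=np.array([-np.sin(y),np.cos(y),0])
    for z in (0,.008,.016,.024,.04):
        print(fn,z,[ (proj('wrist',np.array(tp)+sx*.011*ux+sy*w/2*uy+[0,0,z],c)).round(0).tolist() for sx in(-1,1) for sy in (-1,1)])
c=load('w3.png')
for z in(0.018,): 
    print([proj('wrist',np.array([.4512,.0415,z])+a*.042*np.array([np.cos(-.136),np.sin(-.136),0])+b*.025*np.array([-np.sin(-.136),np.cos(-.136),0]),c).round(0).tolist() for a in(-1,1) for b in(-1,1)])
E
```

```text
w3.png 0 [[289.0, 225.0], [356.0, 225.0], [290.0, 259.0], [354.0, 259.0]]
w3.png 0.008 [[287.0, 231.0], [357.0, 231.0], [289.0, 266.0], [355.0, 266.0]]
w3.png 0.016 [[286.0, 237.0], [359.0, 237.0], [288.0, 273.0], [357.0, 273.0]]
w3.png 0.024 [[284.0, 244.0], [360.0, 244.0], [286.0, 280.0], [358.0, 280.0]]
w3.png 0.04 [[280.0, 259.0], [364.0, 259.0], [283.0, 298.0], [362.0, 298.0]]
w2.png 0 [[249.0, 226.0], [395.0, 226.0], [252.0, 260.0], [392.0, 259.0]]
w2.png 0.008 [[246.0, 232.0], [399.0, 232.0], [250.0, 266.0], [395.0, 266.0]]
w2.png 0.016 [[243.0, 238.0], [402.0, 238.0], [247.0, 273.0], [398.0, 273.0]]
w2.png 0.024 [[239.0, 244.0], [406.0, 244.0], [244.0, 281.0], [401.0, 280.0]]
w2.png 0.04 [[231.0, 259.0], [414.0, 259.0], [237.0, 298.0], [408.0, 297.0]]
[[273.0, 181.0], [374.0, 181.0], [282.0, 317.0], [364.0, 317.0]]
```

Plate corners match the prediction within 3 px. The fingertips, though, appear about 24 mm behind the nominal TCP, so they passed over the plate. I'll open partly and feel downward.

send_rows([
  {"xyz": [0,1,0],"delta_rot": [0,0,0],"grip": 0.6},
  {"xyz": [0,0,0],"delta_rot": [0,0,0],"grip": 0.6},
  {"xyz": [0,0,0],"delta_rot": [0,0,0],"grip": 0.6},
  {"xyz": [0,0,0],"delta_rot": [0,0,0],"grip": 0.6},
  {"xyz": [0,0,-4],"delta_rot": [0,0,0],"grip": 0.6},
  {"xyz": [0,0,-4],"delta_rot": [0,0,0],"grip": 0.6},
  {"xyz": [0,0,0],"delta_rot": [0,0,0],"grip": 0.6},
])

```text
t: 4.55
tcp_pos: [0.4498, 0.042, -0.007]
eef_rot: [-0.001, 0.067, 0.998, 0.0]
wrist_force: [-0.5, 0.0, -0.7]
gripper_width: 0.0681
finger_force: 0.0
```

send_rows([
  {"xyz": [0,0,-4],"delta_rot": [0,0,0],"grip": 0.6},
  {"xyz": [0,0,-4],"delta_rot": [0,0,0],"grip": 0.6},
  {"xyz": [0,0,-3],"delta_rot": [0,0,0],"grip": 0.6},
  {"xyz": [0,0,0],"delta_rot": [0,0,0],"grip": 0.6},
])

```text
t: 5.05
tcp_pos: [0.4501, 0.042, -0.0177]
eef_rot: [-0.0, 0.067, 0.998, 0.0]
wrist_force: [-0.3, -1.0, 0.4]
gripper_width: 0.0684
finger_force: 0.0
```

send_rows([
  {"xyz": [0,0,0],"delta_rot": [0,0,0],"grip": 0},
  {"xyz": [0,0,0],"delta_rot": [0,0,0],"grip": 0},
  {"xyz": [0,0,0],"delta_rot": [0,0,0],"grip": 0},
  {"xyz": [0,0,0],"delta_rot": [0,0,0],"grip": 0},
])

```text
t: 5.55
tcp_pos: [0.4508, 0.042, -0.017]
eef_rot: [0.0, 0.067, 0.998, 0.0]
wrist_force: [0.2, 0.7, 2.0]
gripper_width: 0.0484
finger_force: 43.7
```

Gripped at 44 N. Next I'll lift and carry it to above the pad.

send_rows([
  {"xyz": [0,0,20],"delta_rot": [0,0,0],"grip": -0.1},
  {"xyz": [0,0,45],"delta_rot": [0,0,0],"grip": -0.1},
  {"xyz": [0,-30,15],"delta_rot": [0,0,2],"grip": -0.1},
  {"xyz": [1,-40,0],"delta_rot": [0,0,2],"grip": -0.1},
  {"xyz": [1,-50,0],"delta_rot": [0,0,2],"grip": -0.1},
  {"xyz": [0,-40,0],"delta_rot": [0,0,0],"grip": -0.1},
  {"xyz": [0,-27.5,0],"delta_rot": [0,0,0],"grip": -0.1},
  {"xyz": [0,0,0],"delta_rot": [0,0,0],"grip": -0.1},
  {"xyz": [0,0,-20],"delta_rot": [0,0,0],"grip": -0.1},
  {"xyz": [0,0,0],"delta_rot": [0,0,0],"grip": -0.1},
])

```text
t: 6.8
tcp_pos: [0.4503, -0.1438, 0.0403]
eef_rot: [-0.003, 0.015, 1.0, 0.001]
wrist_force: [-0.7, -0.0, -1.8]
gripper_width: 0.0491
finger_force: 43.2
```

```bash
python3 w.py w4.png; python3 -c "
import cv2
a=cv2.imread('pics/raw_w4.png')[90:330,130:480]
cv2.imwrite('pics/e.png',cv2.resize(a,None,fx=2.25,fy=2.25,interpolation=2))"
```

```text
6.85 [ 0.4512 -0.1442  0.0414] yaw -1.66 z [-0.003  0.002 -1.   ] [ 0.4 -0.6 -1.9] 0.048628837151520415 q6 -1.9712439127055974
```

View pics/e.png

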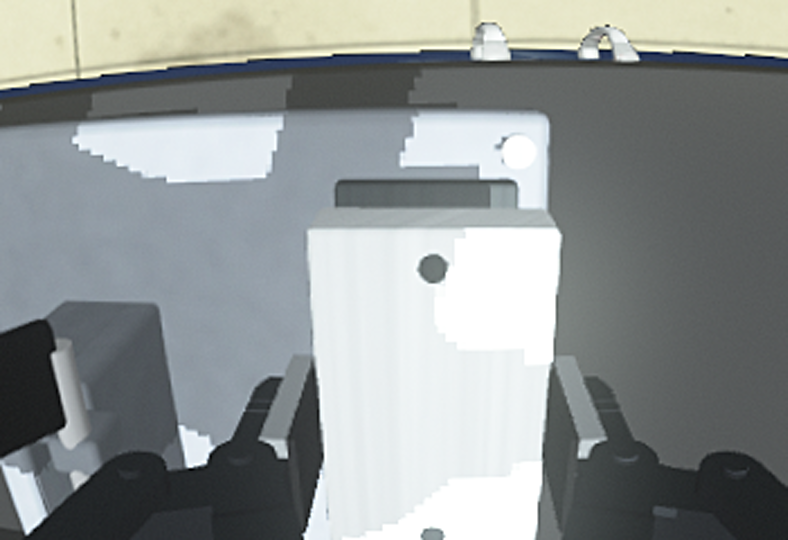

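The held plate's front top edge runs from (308,228) to (561,228), and the pad's front edge from (337,182) to (518,182), so they are parallel. Now I'll compute the offset.

```bash
python3 - <<'E'
from w import *
c=load('w4.png')
for z,P in ((.022,[(336,183),(518,183)]),(.0764,[(308,228),(561,228)])):
    print([onz('wrist',(130+(u+.5)/2.25-.5,90+(v+.5)/2.25-.5),z,c).round(4) for u,v in P])
E
```

```text
[array([ 0.4107, -0.1686,  0.022 ]), array([ 0.4122, -0.1197,  0.022 ])]
[array([ 0.4078, -0.1669,  0.0764]), array([ 0.4093, -0.118 ,  0.0764])]
```

send_rows([
  {"xyz": [3,-1.5,-12],"delta_rot": [0,0,0],"grip": -0.1},
  {"xyz": [0,0,-12],"delta_rot": [0,0,0],"grip": -0.1},
  {"xyz": [0,0,-8],"delta_rot": [0,0,0],"grip": -0.1},
  {"xyz": [0,0,-3],"delta_rot": [0,0,0],"grip": -0.1},
  {"xyz": [0,0,0],"delta_rot": [0,0,0],"grip": -0.1},
])

```text
t: 7.48
tcp_pos: [0.4553, -0.147, 0.0074]
eef_rot: [-0.0, 0.015, 1.0, 0.0]
wrist_force: [-0.3, -0.3, -2.1]
gripper_width: 0.0489
finger_force: 43.3
```

send_rows([
  {"xyz": [0,0,-1.5],"delta_rot": [0,0,0],"grip": -0.1},
  {"xyz": [0,0,-1],"delta_rot": [0,0,0],"grip": -0.1},
  {"xyz": [0,0,0],"delta_rot": [0,0,0],"grip": -0.1},
])

```text
t: 7.85
tcp_pos: [0.4555, -0.147, 0.0052]
eef_rot: [0.0, 0.015, 1.0, 0.0]
wrist_force: [-0.8, -0.0, -2.7]
gripper_width: 0.0487
finger_force: 43.3
```

send_rows([
  {"xyz": [0,0,-1],"delta_rot": [0,0,0],"grip": -0.1},
  {"xyz": [0,0,0],"delta_rot": [0,0,0],"grip": -0.1},
])

```text
t: 8.1
tcp_pos: [0.4556, -0.1471, 0.005]
eef_rot: [0.0, 0.015, 1.0, -0.0]
wrist_force: [-2.4, -0.2, 4.7]
gripper_width: 0.0491
finger_force: 44.0
```

send_rows([
  {"xyz": [0,0,0],"delta_rot": [0,0,0],"grip": 0.6},
  {"xyz": [0,0,0],"delta_rot": [0,0,0],"grip": 0.6},
  {"xyz": [0,0,0],"delta_rot": [0,0,0],"grip": 0.6},
  {"xyz": [0,0,0],"delta_rot": [0,0,0],"grip": 0.6},
  {"xyz": [0,0,15],"delta_rot": [0,0,0],"grip": 0.6},
  {"xyz": [0,0,45],"delta_rot": [0,0,0],"grip": 0.6},
  {"xyz": [0,30,5],"delta_rot": [0,0,0],"grip": 0.6},
  {"xyz": [0,0,0],"delta_rot": [0,0,0],"grip": 0.6},
])

```text
t: 9.1
tcp_pos: [0.4564, -0.1164, 0.0713]
eef_rot: [0.002, 0.014, 1.0, -0.0]
wrist_force: [-0.6, 0.0, -0.0]
gripper_width: 0.0685
finger_force: 0.0
```

```bash
python3 w.py w5.png
```

```text
9.15 [ 0.4559 -0.117   0.0703] yaw -1.63 z [ 0.002 -0.001 -1.   ] [-0.8  0.8 -0.2] 0.06811119568377129 q6 -1.913688575982852
```

send_rows([
  {"xyz": [-1,40,0],"delta_rot": [0,0,-3],"grip": 0.6},
  {"xyz": [-1,55,0],"delta_rot": [0,0,-3],"grip": 0.6},
  {"xyz": [-2,55,0],"delta_rot": [0,0,-3],"grip": 0.6},
  {"xyz": [-2,55,0],"delta_rot": [0,0,-3],"grip": 0.6},
  {"xyz": [-2,55,0],"delta_rot": [0,0,-3],"grip": 0.6},
  {"xyz": [-2,50,0],"delta_rot": [0,0,-3],"grip": 0.6},
  {"xyz": [0,37,0],"delta_rot": [0,0,-3.5],"grip": 0.6},
  {"xyz": [0,0,0],"delta_rot": [0,0,0],"grip": 0.6},
  {"xyz": [0,0,0],"delta_rot": [0,0,0],"grip": 0.6},
])

```text
t: 10.28
tcp_pos: [0.4454, 0.229, 0.0686]
eef_rot: [-0.0, 0.201, 0.98, -0.001]
wrist_force: [-0.1, -0.4, 0.3]
gripper_width: 0.0684
finger_force: 0.0
```

```bash
cat > blob.py <<'E'
from w import *
def blob(fn,z,guess,thr=150):
    c=load(fn); im=cv2.imread('pics/raw_'+fn); m=(im.min(2)>thr).astype('uint8')
    n,l,st,ce=cv2.connectedComponentsWithStats(m); g=proj('wrist',[*guess,z],c).astype(int)
    k=l[g[1]-3:g[1]+4,g[0]-3:g[0]+4].max(); 
    cn=max(cv2.findContours((l==k).astype('uint8'),0,cv2.CHAIN_APPROX_NONE)[0],key=len)[:,0]
    P=np.array([onz('wrist',p,z,c)[:2] for p in cn]).astype('float32')
    print(fn,st[k],cv2.minAreaRect(P*1000))
E
python3 - <<'E'
from blob import *
wrist('w6.png'); [blob('w6.png',.012,(.446,.2305),t) for t in(90,120,150)]
[blob('w5.png',.04,(.4556,-.147),t) for t in (90,120,150)]
blob('w2.png',.012,(.446,.2305)); 
E
```

```text
10.325 [0.4455 0.2287 0.0687] yaw -23.26 z [-0.001 -0.001 -1.   ] [ 0.1 -0.7  0.4] 0.06802661498647615 q6 -0.8031175922696167
w6.png [ 291  153   70  107 7059] ((445.73443603515625, 231.6624755859375), (50.70962142944336, 85.8055191040039), 66.7772216796875)
w6.png [ 292  154   68  106 6852] ((446.0867614746094, 231.63528442382812), (50.18601608276367, 84.96525573730469), 66.83159637451172)
w6.png [ 292  155   68  104 6709] ((446.02764892578125, 231.57058715820312), (49.513343811035156, 83.5988998413086), 67.08845520019531)
w5.png [     0      0    640    400 169863] ((516.0869140625, 184.678466796875), (1372.6976318359375, 523.8416748046875), 67.29127502441406)
w5.png [  112   126   218   224 29285] ((481.4528503417969, -192.95672607421875), (161.48300170898438, 184.94277954101562), 88.4243392944336)
w5.png [  135   126   195   224 23593] ((481.93121337890625, -182.31451416015625), (139.45184326171875, 184.48626708984375), 88.38248443603516)
w2.png [ 466  116   59   86 2840] ((446.6770935058594, 231.72146606445312), (50.548030853271484, 84.18106079101562), 66.77782440185547)
```

send_rows([
  {"xyz": [0.5,2.5,-30],"delta_rot": [0,0,0],"grip": 0.6},
  {"xyz": [0,0,-30],"delta_rot": [0,0,0],"grip": 0.6},
  {"xyz": [0,0,-17],"delta_rot": [0,0,0],"grip": 0.6},
  {"xyz": [0,0,-8],"delta_rot": [0,0,0],"grip": 0.6},
  {"xyz": [0,0,-4],"delta_rot": [0,0,0],"grip": 0.6},
  {"xyz": [0,0,0],"delta_rot": [0,0,0],"grip": 0.6},
])

```text
t: 11.08
tcp_pos: [0.4465, 0.2326, -0.0192]
eef_rot: [0.001, 0.201, 0.98, 0.0]
wrist_force: [0.0, -0.8, -0.1]
gripper_width: 0.0683
finger_force: 0.0
```

send_rows([
  {"xyz": [0,0,0],"delta_rot": [0,0,0],"grip": -0.1},
  {"xyz": [0,0,0],"delta_rot": [0,0,0],"grip": -0.1},
  {"xyz": [0,0,0],"delta_rot": [0,0,0],"grip": -0.1},
  {"xyz": [0,0,0],"delta_rot": [0,0,0],"grip": -0.1},
  {"xyz": [0,0,0],"delta_rot": [0,0,0],"grip": -0.1},
])

```text
t: 11.7
tcp_pos: [0.4469, 0.2329, -0.0187]
eef_rot: [0.001, 0.201, 0.98, 0.001]
wrist_force: [-0.3, 0.2, 6.2]
gripper_width: 0.0487
finger_force: 42.7
```

send_rows([
  {"xyz": [0,0,15],"delta_rot": [0,0,0],"grip": -0.1},
  {"xyz": [0,0,50],"delta_rot": [0,0,0],"grip": -0.1},
  {"xyz": [1,-35,25],"delta_rot": [0,0,3],"grip": -0.1},
  {"xyz": [1,-55,0],"delta_rot": [0,0,3],"grip": -0.1},
  {"xyz": [1,-55,0],"delta_rot": [0,0,3],"grip": -0.1},
  {"xyz": [1,-55,0],"delta_rot": [0,0,3],"grip": -0.1},
  {"xyz": [2,-55,0],"delta_rot": [0,0,3],"grip": -0.1},
  {"xyz": [2,-55,0],"delta_rot": [0,0,3],"grip": -0.1},
  {"xyz": [1,-45,0],"delta_rot": [0,0,3],"grip": -0.1},
  {"xyz": [0,-25,0],"delta_rot": [0,0,0.6],"grip": -0.1},
])

```text
t: 12.95
tcp_pos: [0.4543, -0.1496, 0.0702]
eef_rot: [-0.0, 0.015, 1.0, 0.0]
wrist_force: [0.4, 0.2, -1.2]
gripper_width: 0.0485
finger_force: 42.3
```

send_rows([
  {"xyz": [0,0,0],"delta_rot": [0,0,0],"grip": -0.1},
  {"xyz": [0,0,0],"delta_rot": [0,0,0],"grip": -0.1},
])

```text
t: 13.2
tcp_pos: [0.4545, -0.1467, 0.0699]
eef_rot: [-0.0, 0.014, 1.0, 0.001]
wrist_force: [0.3, -0.2, -2.4]
gripper_width: 0.0485
finger_force: 42.3
```

```bash
python3 w.py w7.png
```

```text
13.25 [ 0.4547 -0.1465  0.07  ] yaw -1.57 z [-0.     0.001 -1.   ] [ 0.4 -0.8 -0.4] 0.048809517657253894 q6 -1.9744367294832228
```

send_rows([
  {"xyz": [1,-0.5,-20],"delta_rot": [0,0,0],"grip": -0.1},
  {"xyz": [0,0,-15],"delta_rot": [0,0,0],"grip": -0.1},
  {"xyz": [0,0,-8],"delta_rot": [0,0,0],"grip": -0.1},
  {"xyz": [0,0,-4],"delta_rot": [0,0,0],"grip": -0.1},
  {"xyz": [0,0,0],"delta_rot": [0,0,0],"grip": -0.1},
  {"xyz": [0,0,0],"delta_rot": [0,0,0],"grip": -0.1},
])

```text
t: 14.0
tcp_pos: [0.4564, -0.1482, 0.0237]
eef_rot: [0.001, 0.014, 1.0, -0.0]
wrist_force: [-0.1, 0.3, -1.0]
gripper_width: 0.0489
finger_force: 42.2
```

send_rows([
  {"xyz": [-0.5,0.8,-1],"delta_rot": [0,0,0],"grip": -0.1},
  {"xyz": [0,0,-0.5],"delta_rot": [0,0,0],"grip": -0.1},
  {"xyz": [0,0,-0.5],"delta_rot": [0,0,0],"grip": -0.1},
  {"xyz": [0,0,0],"delta_rot": [0,0,0],"grip": -0.1},
])

```text
t: 14.5
tcp_pos: [0.4555, -0.1472, 0.0214]
eef_rot: [0.0, 0.014, 1.0, 0.0]
wrist_force: [-0.7, 0.3, 0.0]
gripper_width: 0.0483
finger_force: 42.4
```

send_rows([
  {"xyz": [0,0,-0.5],"delta_rot": [0,0,0],"grip": -0.1},
  {"xyz": [0,0,0],"delta_rot": [0,0,0],"grip": 0.6},
  {"xyz": [0,0,0],"delta_rot": [0,0,0],"grip": 0.6},
  {"xyz": [0,0,0],"delta_rot": [0,0,0],"grip": 0.6},
  {"xyz": [0,0,0],"delta_rot": [0,0,0],"grip": 0.6},
  {"xyz": [0,0,15],"delta_rot": [0,0,0],"grip": 0.6},
  {"xyz": [-20,0,60],"delta_rot": [0,0,0],"grip": 0.6},
  {"xyz": [-40,-20,40],"delta_rot": [0,0,0],"grip": 0.6},
  {"xyz": [-20,-30,40],"delta_rot": [0,0,0],"grip": 0.6},
  {"xyz": [0,0,0],"delta_rot": [0,0,0],"grip": 0.6},
])

```text
t: 15.75
tcp_pos: [0.3768, -0.2, 0.1804]
eef_rot: [0.004, 0.016, 1.0, -0.003]
wrist_force: [-0.3, -0.8, -0.5]
gripper_width: 0.0683
finger_force: 0.0
```

```bash
python3 - <<'E'
from blob import *
wrist('w8.png')
blob('w8.png',.052,(.4546,-.147)),blob('w8.png',.052,(.4546,-.147),200)
a=cv2.imread('pics/raw_w8.png')[30:330,80:480]
cv2.imwrite('pics/f.png',cv2.resize(a,None,fx=2,fy=2,interpolation=2))
E
```

```text
15.8 [ 0.3763 -0.1984  0.1778] yaw -1.74 z [ 0.005 -0.003 -1.   ] [0.7 0.8 0.7] 0.06821235861434144 q6 -2.1594416258397957
w8.png [  245   187   159   159 16763] ((485.1606750488281, -202.79563903808594), (161.7794189453125, 211.13656616210938), 88.36256408691406)
w8.png [  247   188   156   158 13369] ((485.6046142578125, -202.4844970703125), (160.57131958007812, 209.95960998535156), 88.37359619140625)
```

View pics/f.png

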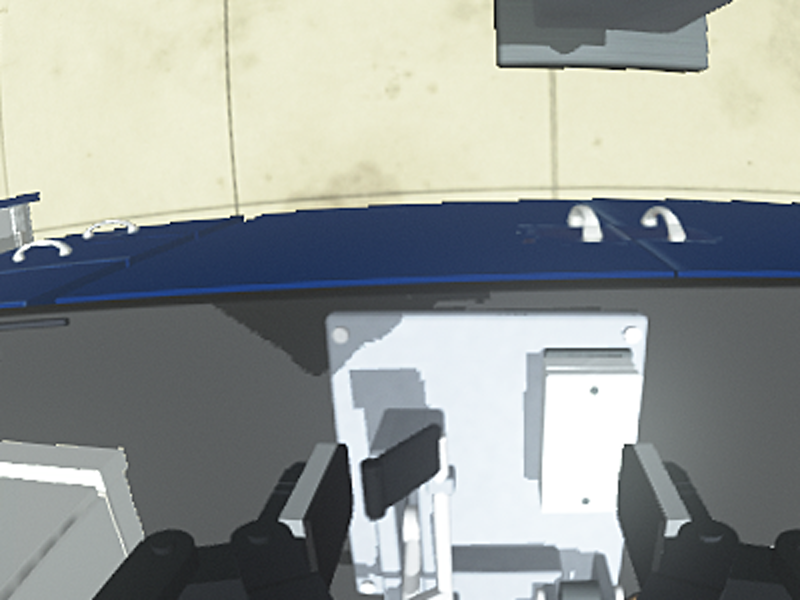

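The plates appear stacked flush at (590,430) in this view. The paddle's tip edge runs from (363,460) to (373,518), and its hinge side is near (440,447). I'll triangulate the catch tip and the grip from the existing pictures.

```bash
python3 - <<'E'
from w import *
A=lambda u,v:(230+(u+.5)/4.7-.5,190+(v+.5)/4.7-.5)
B=lambda u,v:(230+(u+.5)/4.4-.5,185+(v+.5)/4.4-.5)
W=lambda u,v:((u+.5)/1.25-.5,(v+.5)/1.25-.5)
F=lambda u,v:(80+(u+.5)/2-.5,30+(v+.5)/2-.5)
c2=load('w2.png');c8=load('w8.png')
print('tip edge z=.125: top',onz('top',A(682,237),.125),'w8',[onz('wrist',F(*p),.125,c8).round(4) for p in((363,460),(373,518))],'w2',onz('wrist',W(31,304),.125,c2))
print('root edge w8',[onz('wrist',F(*p),.09,c8).round(4) for p in((440,425),(440,470))],'top',onz('top',A(635,237),.09))
print('grip',onz('top',A(727,57),.144),onz('side',B(670,318),.144),onz('wrist',W(68,447),.144,c2))
print('grip ends',[onz('top',A(*p),.144).round(4) for p in((690,55),(765,58))],[onz('side',B(*p),.144).round(4) for p in((638,285),(703,350))])
print('stack front',[onz('wrist',F(*p),.052,c8).round(4) for p in((543,372),(637,375),(540,512),(630,510))])
print('thick/pad front',[onz('wrist',F(*p),z,c8).round(4) for p,z in(((543,362),.04),((637,364),.04),((545,350),.022),((630,350),.022))])
im=cv2.imread('pics/raw_w8.png')
for z in(0.04,.052): print([proj('wrist',p,c8).round() for p in ([.4131,-.17,z],[.4131,-.12,z])])
E
```

```text
tip edge z=.125: top [ 0.43244494 -0.25663064  0.125     ] w8 [array([ 0.4188, -0.2514,  0.125 ]), array([ 0.4477, -0.2505,  0.125 ])] w2 [ 0.43497687 -0.25216825  0.125     ]
root edge w8 [array([ 0.4205, -0.2222,  0.09  ]), array([ 0.4443, -0.2237,  0.09  ])] top [ 0.43388393 -0.22498523  0.09      ]
grip [ 0.57093531 -0.28780718  0.144     ] [ 0.57240326 -0.28569521  0.144     ] [ 0.57132621 -0.28573457  0.144     ]
grip ends [array([ 0.5716, -0.2592,  0.144 ]), array([ 0.5711, -0.3172,  0.144 ])] [array([ 0.5733, -0.2541,  0.144 ]), array([ 0.5725, -0.3166,  0.144 ])]
stack front [array([ 0.4108, -0.1722,  0.052 ]), array([ 0.4142, -0.1232,  0.052 ]), array([ 0.4959, -0.1732,  0.052 ]), array([ 0.4978, -0.1212,  0.052 ])]
thick/pad front [array([ 0.4099, -0.1711,  0.04  ]), array([ 0.4128, -0.1205,  0.04  ]), array([ 0.4096, -0.1685,  0.022 ]), array([ 0.4112, -0.1205,  0.022 ])]
[array([352., 214.]), array([399., 212.])]
[array([353., 218.]), array([401., 216.])]
```

The stack's edges agree within about 2 mm. The catch tip is at roughly (0.434, -0.251, 0.121) and the grip at (0.5715, -0.287, 0.144). Next I'll close the fingers and go to the right of the paddle.

send_rows([
  {"xyz": [15,-30,0],"delta_rot": [0,0,0],"grip": -1},
  {"xyz": [20,-45,0],"delta_rot": [0,0,0],"grip": -1},
  {"xyz": [22,-27,0],"delta_rot": [0,0,0],"grip": -1},
  {"xyz": [0,0,-25],"delta_rot": [0,0,0],"grip": -1},
  {"xyz": [0,0,-25],"delta_rot": [0,0,0],"grip": -1},
  {"xyz": [0,0,-20],"delta_rot": [0,0,0],"grip": -1},
  {"xyz": [0,0,-12],"delta_rot": [0,0,0],"grip": -1},
  {"xyz": [0,0,0],"delta_rot": [0,0,0],"grip": -1},
  {"xyz": [0,0,0],"delta_rot": [0,0,0],"grip": -1},
], newtons=20)

```text
t: 16.92
tcp_pos: [0.4332, -0.2993, 0.0937]
eef_rot: [0.001, 0.014, 1.0, -0.0]
wrist_force: [-0.5, -0.5, -1.1]
gripper_width: -0.0002
finger_force: 0.0
```

```bash
python3 - <<'E'
from w import *
wrist('w9.png')
# darkness map around paddle/finger, for tip height of the shut fingers
c=load('w9.png'); s=manip.state()['tcp_pos']
for z in (0,.01,.02): print(z,[proj('wrist',s+[dx,0,z],c).round().tolist() for dx in(-.011,.011)])
g=cv2.imread('pics/raw_w9.png').min(2)
u=int(proj('wrist',s,c)[0]); print(u,g[170:300:4,u-12:u+13:4].tolist())
E
```

```text
16.975 [ 0.4333 -0.2995  0.094 ] yaw -1.6 z [ 0.002 -0.001 -1.   ] [ 0.4 -0.7 -0.7] -0.0002152081198079433 q6 -2.2554422520834314
0 [[321.0, 226.0], [322.0, 260.0]]
0.01 [[321.0, 233.0], [322.0, 268.0]]
0.02 [[321.0, 241.0], [322.0, 277.0]]
321 [[94, 95, 95, 97, 100, 186, 237], [95, 96, 96, 96, 99, 183, 237], [95, 97, 100, 100, 102, 188, 237], [63, 62, 66, 67, 66, 173, 142], [63, 63, 64, 66, 67, 136, 154], [66, 63, 65, 67, 67, 136, 157], [63, 63, 65, 67, 66, 135, 156], [62, 65, 65, 66, 66, 137, 154], [62, 64, 64, 67, 66, 138, 155], [63, 62, 61, 63, 65, 139, 157], [95, 96, 95, 96, 59, 138, 154], [94, 93, 92, 95, 60, 203, 244], [95, 93, 96, 97, 59, 197, 236], [94, 93, 93, 96, 60, 197, 237], [93, 94, 94, 95, 59, 199, 235], [93, 94, 95, 95, 59, 202, 234], [93, 96, 94, 96, 58, 201, 235], [93, 92, 93, 94, 58, 202, 235], [93, 93, 94, 93, 64, 205, 235], [118, 117, 121, 48, 66, 138, 145], [126, 125, 132, 40, 56, 128, 127], [127, 128, 132, 39, 54, 128, 127], [124, 127, 133, 39, 41, 126, 128], [127, 127, 131, 38, 35, 126, 127], [126, 127, 132, 38, 35, 127, 127], [127, 127, 133, 37, 38, 125, 126], [124, 126, 122, 36, 32, 125, 127], [125, 125, 120, 37, 37, 126, 127], [132, 143, 140, 37, 37, 144, 156], [36, 32, 196, 53, 55, 141, 35], [33, 36, 127, 52, 57, 30, 37], [36, 35, 37, 50, 53, 36, 37], [34, 34, 36, 50, 50, 36, 37]]
```

send_rows([
  {"xyz": [0,0,-10],"delta_rot": [0,0,0],"grip": -1},
  {"xyz": [0,10,0],"delta_rot": [0,0,0],"grip": -1},
  {"xyz": [0,8,0],"delta_rot": [0,0,0],"grip": -1},
  {"xyz": [0,8,0],"delta_rot": [0,0,0],"grip": -1},
  {"xyz": [0,8,0],"delta_rot": [0,0,0],"grip": -1},
  {"xyz": [0,0,0],"delta_rot": [0,0,0],"grip": -1},
])

```text
t: 17.73
tcp_pos: [0.4329, -0.2647, 0.0834]
eef_rot: [0.0, 0.014, 1.0, -0.0]
wrist_force: [0.3, 0.1, -0.8]
gripper_width: -0.0002
finger_force: 0.0
```

send_rows([
  {"xyz": [0,6,0],"delta_rot": [0,0,0],"grip": -1},
  {"xyz": [0,6,0],"delta_rot": [0,0,0],"grip": -1},
  {"xyz": [0,6,0],"delta_rot": [0,0,0],"grip": -1},
  {"xyz": [0,6,0],"delta_rot": [0,0,0],"grip": -1},
  {"xyz": [0,0,0],"delta_rot": [0,0,0],"grip": -1},
])

```text
t: 18.35
tcp_pos: [0.4325, -0.2403, 0.0826]
eef_rot: [-0.0, 0.014, 1.0, 0.001]
wrist_force: [-0.9, -0.9, -1.1]
gripper_width: 0.0
finger_force: 0.0
```

send_rows([
  {"xyz": [0,4,0],"delta_rot": [0,0,0],"grip": -1},
  {"xyz": [0,4,0],"delta_rot": [0,0,0],"grip": -1},
  {"xyz": [0,4,0],"delta_rot": [0,0,0],"grip": -1},
  {"xyz": [0,0,0],"delta_rot": [0,0,0],"grip": -1},
])

```text
t: 18.85
tcp_pos: [0.4326, -0.2287, 0.0829]
eef_rot: [-0.0, 0.014, 1.0, 0.0]
wrist_force: [0.5, -0.5, 0.0]
gripper_width: 0.0001
finger_force: 0.0
```

```bash
python3 - <<'E'
from w import *
wrist('w10.png')
c=load('w10.png'); g=cv2.imread('pics/raw_w10.png').min(2)
import math
# expected paddle tip edge pixels for several catch values; paddle is dark
for q in(0,.3,.6,.9,1.05,1.2):
    a=q-.6; L=[]
    for x in(.422,.434,.444):
        p=proj('wrist',[x,-.2245+.047*math.sin(a),.082+.047*math.cos(a)],c).astype(int); L.append((p.tolist(),int(g[p[1],p[0]])))
    print(q,L)
E
```

```text
18.9 [ 0.4326 -0.2288  0.0829] yaw -1.6 z [-0.     0.001 -1.   ] [ 0.7  0.5 -0.2] -0.0003462201513180374 q6 -2.1456837191498987
0 [([273, 258], 127), ([275, 280], 115), ([277, 296], 92)]
0.3 [([299, 264], 35), ([301, 287], 32), ([302, 304], 32)]
0.6 [([331, 266], 110), ([331, 289], 35), ([331, 306], 32)]
0.9 [([362, 262], 49), ([361, 285], 44), ([360, 302], 41)]
1.05 [([375, 259], 222), ([374, 281], 55), ([373, 298], 49)]
1.2 [([387, 255], 147), ([385, 276], 217), ([384, 293], 56)]
```

send_rows([
  {"xyz": [0,4,0],"delta_rot": [0,0,0],"grip": -1},
  {"xyz": [0,3,0],"delta_rot": [0,0,0],"grip": -1},
  {"xyz": [0,0,0],"delta_rot": [0,0,0],"grip": -1},
])

```text
t: 19.27
tcp_pos: [0.4327, -0.2219, 0.083]
eef_rot: [0.0, 0.014, 1.0, 0.0]
wrist_force: [0.5, -0.5, 0.3]
gripper_width: 0.0003
finger_force: 0.2
```

send_rows([
  {"xyz": [0,3,0],"delta_rot": [0,0,0],"grip": -1},
  {"xyz": [0,0,0],"delta_rot": [0,0,0],"grip": -1},
])

```text
t: 19.52
tcp_pos: [0.4327, -0.2203, 0.0833]
eef_rot: [0.0, 0.014, 1.0, -0.001]
wrist_force: [0.1, -6.3, 0.1]
gripper_width: -0.0002
finger_force: 2.0
```

```bash
python3 - <<'E'
from w import *
import math
wrist('w11.png')
c=load('w11.png'); g=cv2.imread('pics/raw_w11.png').min(2)
for q in(.6,.9,1.05,1.2,1.35,1.5):
    a=q-.6; L=[]
    for x in(.422,.434,.444):
        p=proj('wrist',[x,-.2245+.047*math.sin(a),.082+.047*math.cos(a)],c).astype(int); L.append((p.tolist(),int(g[p[1],p[0]])))
    print(q,L)
E
```

```text
19.575 [ 0.4328 -0.2203  0.0833] yaw -1.63 z [ 0.    -0.002 -1.   ] [-1.1 -4.7 -0.3] -0.00014018407976169455 q6 -2.128576942268322
0.6 [([311, 266], 102), ([312, 288], 30), ([313, 305], 27)]
0.9 [([343, 263], 48), ([343, 285], 41), ([343, 302], 35)]
1.05 [([357, 259], 52), ([356, 281], 44), ([356, 298], 44)]
1.2 [([369, 255], 114), ([368, 277], 58), ([367, 294], 49)]
1.35 [([379, 250], 143), ([378, 272], 110), ([377, 288], 161)]
1.5 [([387, 245], 158), ([385, 266], 135), ([384, 282], 121)]
```

The catch is at its stop: −6 N in y, and the paddle pixels match 1.2 rad. I'll back off, rise, turn the tool 90° and go above the grip.

send_rows([
  {"xyz": [0,-15,0],"delta_rot": [0,0,0],"grip": -1},
  {"xyz": [0,-10,30],"delta_rot": [0,0,0],"grip": 0.3},
  {"xyz": [0,0,50],"delta_rot": [0,0,0],"grip": 0.3},
  {"xyz": [0,-10,20],"delta_rot": [0,0,-10],"grip": 0.3},
  {"xyz": [20,-10,0],"delta_rot": [0,0,-10],"grip": 0.3},
  {"xyz": [20,-10,0],"delta_rot": [0,0,-10],"grip": 0.3},
  {"xyz": [20,-10,0],"delta_rot": [0,0,-10],"grip": 0.3},
  {"xyz": [20,0,0],"delta_rot": [0,0,-10],"grip": 0.3},
  {"xyz": [20,0,0],"delta_rot": [0,0,-10],"grip": 0.3},
  {"xyz": [20,0,0],"delta_rot": [0,0,-10],"grip": 0.3},
])

```text
t: 20.82
tcp_pos: [0.5532, -0.2841, 0.1822]
eef_rot: [-0.001, 0.587, 0.809, 0.001]
wrist_force: [-0.2, 0.1, -0.3]
gripper_width: 0.0556
finger_force: 0.0
```

send_rows([
  {"xyz": [19,0,0],"delta_rot": [0,0,-10],"grip": 0.3},
  {"xyz": [0,0,0],"delta_rot": [0,0,-10],"grip": 0.3},
  {"xyz": [0,0,0],"delta_rot": [0,0,0],"grip": 0.3},
  {"xyz": [0,0,0],"delta_rot": [0,0,0],"grip": 0.3},
])

```text
t: 21.32
tcp_pos: [0.5714, -0.2843, 0.1826]
eef_rot: [-0.0, 0.716, 0.698, 0.0]
wrist_force: [-0.0, 0.7, 0.2]
gripper_width: 0.0559
finger_force: 0.0
```

```bash
python3 - <<'E'
from w import *
wrist('w12.png')
c=load('w12.png'); g=cv2.imread('pics/raw_w12.png').min(2)
# dark mask on the grip plane near the expected sleeve: x profile at several y
X=np.arange(.545,.6,.003)
for y in(-.265,-.275,-.287,-.30,-.31):
    P=[proj('wrist',[x,y,.144],c) for x in X]; print(y,P[0].round(),[int(g[int(p[1]),int(p[0])]) if 0<=p[0]<640 and 0<=p[1]<400 else -1 for p in P])
E
```

```text
21.375 [ 0.5714 -0.2843  0.1828] yaw -91.52 z [-0.     0.001 -1.   ] [-0.2  0.6  0.3] 0.05542868655844005 q6 -0.5241653097266885
-0.265 [282. 194.] [93, 92, 92, 94, 93, 93, 93, 66, 52, 66, 59, 47, 95, 89, 91, 89, 88, 86, 88]
-0.275 [283. 208.] [60, 62, 60, 77, 88, 91, 89, 32, 48, 61, 48, 41, 90, 88, 88, 91, 86, 84, 87]
-0.287 [284. 224.] [59, 57, 57, 58, 57, 57, 58, 30, 41, 57, 46, 37, 56, 55, 55, 55, 55, 57, 56]
-0.3 [285. 240.] [49, 53, 55, 55, 54, 55, 55, 31, 31, 37, 30, 25, 57, 56, 53, 54, 54, 55, 56]
-0.31 [286. 253.] [86, 50, 55, 55, 54, 53, 55, 27, 34, 32, 29, 20, 56, 53, 53, 55, 55, 56, 53]
```

send_rows([
  {"xyz": [0.5,-2,-25],"delta_rot": [0,0,0],"grip": 0.3},
  {"xyz": [0,0,-25],"delta_rot": [0,0,0],"grip": 0.3},
  {"xyz": [0,0,-15],"delta_rot": [0,0,0],"grip": 0.3},
  {"xyz": [0,0,-7],"delta_rot": [0,0,0],"grip": 0.3},
  {"xyz": [0,0,0],"delta_rot": [0,0,0],"grip": -0.3},
  {"xyz": [0,0,0],"delta_rot": [0,0,0],"grip": -1},
  {"xyz": [0,0,0],"delta_rot": [0,0,0],"grip": -1},
  {"xyz": [0,0,0],"delta_rot": [0,0,0],"grip": -1},
  {"xyz": [0,0,0],"delta_rot": [0,0,0],"grip": -1},
], newtons=40)

```text
t: 22.5
tcp_pos: [0.5718, -0.2866, 0.1123]
eef_rot: [0.0, 0.717, 0.697, -0.0]
wrist_force: [-5.5, 0.1, 6.9]
gripper_width: 0.0121
finger_force: 39.4
```

The grip is held at 39 N. I'll pull along the arc.

send_rows([
  {"xyz": [-10.5,0.3,5.8],"delta_rot": [0,0,0],"grip": -1},
  {"xyz": [-11.1,0.3,4.6],"delta_rot": [0,0,0],"grip": -1},
  {"xyz": [-11.4,0.3,3.6],"delta_rot": [0,0,0],"grip": -1},
  {"xyz": [-11.8,0.3,2.4],"delta_rot": [0,0,0],"grip": -1},
  {"xyz": [-11.9,0.4,1.2],"delta_rot": [0,0,0],"grip": -1},
  {"xyz": [0,0,0],"delta_rot": [0,0,0],"grip": -1},
])

```text
t: 23.25
tcp_pos: [0.5146, -0.2849, 0.13]
eef_rot: [0.001, 0.717, 0.697, -0.0]
wrist_force: [1.6, -1.0, 6.7]
gripper_width: 0.0125
finger_force: 39.9
```

send_rows([
  {"xyz": [-12,0.4,0],"delta_rot": [0,0,0],"grip": -1},
  {"xyz": [-11.9,0.4,-1.2],"delta_rot": [0,0,0],"grip": -1},
  {"xyz": [-11.8,0.3,-2.4],"delta_rot": [0,0,0],"grip": -1},
  {"xyz": [-11.4,0.3,-3.6],"delta_rot": [0,0,0],"grip": -1},
  {"xyz": [-8,0.3,-3.2],"delta_rot": [0,0,0],"grip": -1},
  {"xyz": [0,0,0],"delta_rot": [0,0,0],"grip": -1},
])

```text
t: 24.0
tcp_pos: [0.4583, -0.2833, 0.1189]
eef_rot: [-0.001, 0.717, 0.697, -0.001]
wrist_force: [-0.8, -0.7, 7.6]
gripper_width: 0.0122
finger_force: 40.0
```

send_rows([
  {"xyz": [-3,0.1,-1.4],"delta_rot": [0,0,0],"grip": -1},
  {"xyz": [-4,0.1,-2],"delta_rot": [0,0,0],"grip": -1},
  {"xyz": [-4,0.1,-2.2],"delta_rot": [0,0,0],"grip": -1},
  {"xyz": [0,0,0],"delta_rot": [0,0,0],"grip": -1},
  {"xyz": [0,0,0],"delta_rot": [0,0,0],"grip": -1},
])

```text
t: 24.62
tcp_pos: [0.4499, -0.2831, 0.1145]
eef_rot: [0.002, 0.717, 0.697, 0.0]
wrist_force: [2.9, 0.2, 8.1]
gripper_width: 0.0124
finger_force: 40.1
```

send_rows([
  {"xyz": [-2,0.1,-1.2],"delta_rot": [0,0,0],"grip": -1},
  {"xyz": [-2,0,-1.2],"delta_rot": [0,0,0],"grip": -1},
  {"xyz": [0,0,0],"delta_rot": [0,0,0],"grip": -1},
  {"xyz": [0,0,0],"delta_rot": [0,0,0],"grip": -1},
])

```text
t: 25.12
tcp_pos: [0.4471, -0.283, 0.1129]
eef_rot: [0.003, 0.717, 0.697, 0.001]
wrist_force: [4.9, 0.2, 9.8]
gripper_width: 0.0124
finger_force: 40.2
```

send_rows([
  {"xyz": [-2,0,-1.2],"delta_rot": [0,0,0],"grip": -1},
  {"xyz": [-1,0,-0.6],"delta_rot": [0,0,0],"grip": -1},
  {"xyz": [0,0,0],"delta_rot": [0,0,0],"grip": -1},
  {"xyz": [0,0,0],"delta_rot": [0,0,0],"grip": -1},
])

```text
t: 25.62
tcp_pos: [0.4461, -0.2831, 0.1122]
eef_rot: [0.005, 0.717, 0.697, 0.003]
wrist_force: [8.9, 0.9, 11.6]
gripper_width: 0.0125
finger_force: 40.5
```

send_rows([
  {"xyz": [-2,0,-1.2],"delta_rot": [0,0,0],"grip": -1},
  {"xyz": [-1,0,-0.6],"delta_rot": [0,0,0],"grip": -1},
  {"xyz": [0,0,0],"delta_rot": [0,0,0],"grip": -1},
  {"xyz": [0,0,0],"delta_rot": [0,0,0],"grip": -1},
])

```text
t: 26.12
tcp_pos: [0.446, -0.2832, 0.112]
eef_rot: [0.008, 0.717, 0.697, 0.005]
wrist_force: [13.6, 2.1, 13.0]
gripper_width: 0.0124
finger_force: 40.7
```

The lever is at its hard stop: it travelled 125.8 mm against 125.4 mm expected, and it no longer moves as the force rises. Handing in.

```bash
python3 -c "
from workcell import manip
print(manip.hand_in())"
```

```text
the job is handed in; nothing more can be done
None
```

I handed the job in at about 26 s with both plates stacked on the pad, the catch flipped to its stop and the lever held at its stop with about 40 N; the hand-in gave no verdict, and I had no direct reading of the foot's force on the pile.

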